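# Find the objective can that is not empty and hold it ready at the microscope

## Task

Among the screw-top objective cans standing about on the bench are two that match, both tall and wide: one still has its microscope objective inside, the other is empty, and only the weight tells. Lift these two in turn to feel which is the heavier, stand the empty one upright in a well of the white two-place holder, all the way down, and finish still holding the loaded one in the gripper, upright and still, at least 10 cm above the middle of the dark mat in front of the microscope. Never lay a tall can over, and leave the short can, the slim can and everything else where they stand.

Things in the scene. Friction and masses are not known exactly. Their poses are not given: they have to be found in the camera images.
- can_a: One of the two matching tall objective cans, alike to look at: closed upright round can, grey base, black ribbed cap, 36 mm wide, 80 mm high, foot bevelled 3 mm; a 30 to 60 N grip is safe. Inside, with 2 mm of play, an objective (about 0.4 kg in all) or a light insert (about 0.1 kg); which is which changes each run. Origin: centre of its underside (z = 0 on the bench), z up the can.
- can_b: One of the two matching tall objective cans, alike to look at: closed upright round can, grey base, black ribbed cap, 36 mm wide, 80 mm high, foot bevelled 3 mm; a 30 to 60 N grip is safe. Inside, with 2 mm of play, an objective (about 0.4 kg in all) or a light insert (about 0.1 kg); which is which changes each run. Origin: centre of its underside (z = 0 on the bench), z up the can.
- can_short: Bystander: objective can of the same make and 36 mm width but only 52 mm high. Origin: centre of its underside. Leave it.
- can_slim: Bystander: objective can of the same make, 80 mm high but only 26 mm in diameter. Origin: centre of its underside. Leave it.
- holder: White plastic two-place can holder, fixed to the bench: block 140 mm (its x) by 68 mm (its y) by 34 mm high on a 164 x 74 mm flange 4 mm thick, with two round wells 42 mm wide side by side along its x, 66 mm between centres. Origin: centre of its underside.
- well_1 (a point): Centre of the floor of the holder's well at its -x end. The floor is 10 mm above the bench and 24 mm below the block's top face. A seated can's origin is at this point, and the can stands 56 mm out of the block. Axes parallel to the holder's.
- well_2 (a point): The same for the well at the holder's +x end.
- mat: Dark rubber mat, 150 mm (its x) by 130 mm by 4 mm, fixed, on the bench in front of and to the left of the microscope, where objectives are unpacked. Origin: centre of its underside.
- marker: Bystander: whiteboard marker with blue cap lying among the cans, 135 mm long (its y), 16 mm thick. Origin: centre of its underside. Leave it.
- oil_bottle: Bystander: small white dropper bottle of immersion oil, 27 mm in diameter, 83 mm high, behind the holder. Origin: centre of its underside. Leave it.
Mind the look-alikes: they are no part of the job. Leave any turquoise or yellow look-alike of the can_a alone.

How it is judged:
By the outcome, as a careful person would: the job done as asked, in the order asked, and still so for the second after the job is handed in, while the arm keeps its last pose, push and grip.
It also fails if it takes over 72 s, if anything falls off the work surface, if the arm or the gripper's body presses on something with over 40 N, if the wrist force passes 120 N, or if a joint passes its speed limit or range.

## Robot

A 6-joint arm with a two-finger parallel gripper is mounted at the origin on a cart in front of the work surface, level with it; the furniture and walls round the work are solid. World frame = base frame: x ahead of the robot, y to its left, z up, the work surface at z = 0. Lengths are in m, angles in rad, forces in N, time in s.
With the tool pointing down it reaches from about 0.275 to 0.725 m from the base axis. Payload 15.9 kg.
Tool frame: the origin (TCP) lies at the very end of the fingers, on their centre line; the grasp point (between the pads) lies 19 mm behind it (env.grip_point_offset is the distance from the TCP to the grasp point, in m); z points along the fingers, y is the line along which they close (so a half turn about z gives the same grasp; the last joint's range is limited). The gripper opens to 85 mm and grips with 20 to 120 N. Pads are 22 mm wide; open, the fingers measure 114 mm over their backs; the gripper's body (76 mm by 85 mm) begins 54 mm behind the grasp point. The pads swing forward as they close: fully open they stand 13 mm farther back than shut.
Start: joints at [-1.253, 0.213, -0.034, 1.323, 0, 1.571], TCP at [0.156, -0.475, 0.231] pointing down, gripper open.
Joint ranges: [-2.98, 2.98], [-0.74, 1.72], [-1.14, 1.35], [-2.1, 2.04], [-1.57, 1.44], [-3.14, 3.14]. Speed limits (rad/s): [1.89, 1.89, 2.39, 2.57, 3.14, 3.14].

## Interface

Orientations are given as a unit quaternion [w, x, y, z].
In Python, from cell import env gives the robot as it stands.
- The arm moves only by the tool step_arm, never from a script. Its argument "motion" is text: rows parted by semicolons, each of 7 numbers parted by spaces: the turn, a rotation vector about the tool's x, y, z in rad, then the shift along the tool's x, y, z in units of 40 mm (1.0 is 40 mm), then the opening, from 0 (shut) to 1 (fully open). A call has 1 to 8 rows; each row shifts and turns the commanded pose from where the row before left it, along the tool's axes as they then stand; what a row does not reach is not made up. A row lasts 1/8 s, in which the tool goes at most 62.5 mm and 10.7 degrees, less where a joint would pass 70% of its speed; a pose out of reach is approached as far as the arm can. A call is refused whole if a number of a shift passes 1 or a number of a turn 0.188, either way. A call with a gripper value outside its range is refused whole. The fingers move at their own pace and stop on an object; "grip_force" is the grip in N (left out, the last holds). Time passes only in rows, so rows that do not move let the fingers close. It gives the time, the measured TCP pose, the force, the opening and the grip force at its end, in the units of the state.
- env.sense(): the state, without advancing time (a new reading comes with each control period).
- env.capture(name): name is "side" or "top"; returns (picture, depth): 420x560x3 uint8, red, green, blue; 420x560 float32, m along the optical axis (not along the pixel's ray), 0 where there is no reading.
- env.camera_info(name): a dict with "K" (3x3 intrinsics, pixels), "k1" (the pictures are not rectified: a ray, as slopes to the right and down, at radius r is drawn at 1 + k1 r^2 times it, then the intrinsics apply), "extrinsics" (4x4, takes a point from camera to world coordinates). Camera axes: x right, y up, looking along -z (the intrinsics and any distortion apply to the point x, -y, -z); pixel columns grow to the right and rows downward; lengths in m; the calibration is good to about 2 mm. A picture is of the moment at which its call begins. camera_info takes no time and is no camera call.
- env.sign_off(): hands the job in; it is judged then, once.
Trained networks look in the newest picture that a camera, given by its name, has taken for a name from the list of things; names that differ only in an ending like _2 or _b are one class to them, and where a whole thing is asked for, a point or a joint stands for the part that bears it (a point fixed in the world has none). Each returns a list of dicts, best first, with "confidence" (0 to 1); they miss things now and then, are a little off and sometimes report something else, mostly with a low value. They report only what shows in the picture. A call takes as long as a camera call. They do not tell look-alikes from the thing itself.
- env.find_in(camera, name): "centre" ([column, row] in pixels, amid what is visible of it).
- env.landmark_of(camera, name): "centre" ([column, row] in pixels: a listed point, or the origin of a listed thing).
The state is a dict: "clock": time; "joint_pos": joint angles; "dq": joint speeds; "tau": joint torques, N m; "tcp_pos": TCP position; "tool_rot": TCP orientation; "contact_force": force on the tool from outside, world axes, zero at the start; "wrist_torque": the same for the moment, N m; "grip_width": finger opening in m; "finger_force": force on a finger pad.
Only numpy, scipy, OpenCV 4.12 (cv2) and the standard library are available. Lean on these libraries where they do the work, as an engineer would, in place of code of your own. Each camera call takes 0.05 s, during which the arm holds its last target. There are 200 camera calls.

## Working session

There is one attempt and no reset: what is moved stays moved. The work goes in short steps, Python scripts to look and compute and a tool call to move; the robot and the scene stay as the last step left them, time stands still between calls to the robot, and variables do not carry over. Pictures are saved under pics/ and viewed, at most 10 in all, crops included, and the job is handed in when it is done.

Besides the shell and the picture viewer there is one more tool, called after ">>>" by a JSON object that holds its "op" and its "data". step_arm: Moves the arm, as the interface text tells. Its arguments: {"type":"object","properties":{"motion":{"type":"string"},"grip_force":{"type":"number"}},"required":["motion"]}

```bash
mkdir -p pics; cat > h.py <<'E'
import numpy as np, cv2
from cell import env
def ray(cam,px):
    i=env.camera_info(cam);K=np.array(i["K"]);E=np.array(i["extrinsics"])
    d=np.array([(px[0]-K[0,2])/K[0,0],(px[1]-K[1,2])/K[1,1]]);u=d.copy()
    for _ in range(30): u=d/(1+i["k1"]*(u@u))
    return E[:3,3],E[:3,:3]@np.array([u[0],-u[1],-1.])
def at_z(cam,px,z):
    o,r=ray(cam,px);return o+r*(z-o[2])/r[2]
def at_depth(cam,px,d):
    o,r=ray(cam,px);return o+r*d
def snap(cam,name):
    p,d=env.capture(cam);cv2.imwrite(f"pics/{name}.png",p[:,:,::-1]);np.save(f"pics/{name}.npy",d);return p,d
E
python3 - <<'E'
from h import *
for c in("top","side"):
    p,d=snap(c,c+"0")
    print(c,np.round(env.camera_info(c)["extrinsics"],3)[:3,3])
    for n in["can_a","can_short","can_slim","holder","mat","marker","oil_bottle"]:
        for f in env.find_in(c,n)[:4]:
            x,y=map(int,f["centre"]);print(n,np.round(f["centre"]),round(f["confidence"],2),np.round(at_depth(c,(x,y),d[y,x]),3))
    for n in["well_1","well_2","mat","can_a"]:
        z={"mat":0,"can_a":0}.get(n,.01)
        for f in env.landmark_of(c,n)[:4]: print("L",n,np.round(f["centre"]),round(f["confidence"],2),np.round(at_z(c,f["centre"],z),3))
print(env.sense())
cv2.imwrite("pics/both.png",np.hstack([cv2.imread("pics/top0.png")]))
E
```

```text
top [0.376 0.055 1.192]
can_a [208. 173.] 0.73 [0.632 0.254 0.078]
can_a [199. 256.] 0.72 [0.417 0.271 0.083]
can_a [178. 192.] 0.66 [0.583 0.329 0.081]
can_a [243. 231.] 0.58 [0.479 0.162 0.079]
can_short [234. 190.] 0.59 [0.595 0.189 0.046]
can_slim [311. 222.] 0.63 [ 0.504 -0.017  0.039]
can_slim [172. 256.] 0.58 [0.417 0.344 0.081]
holder [314. 223.] 0.86 [ 0.504 -0.022  0.035]
holder [178. 193.] 0.65 [0.583 0.332 0.079]
mat [404. 219.] 0.62 [ 0.511 -0.272  0.01 ]
oil_bottle [170. 254.] 0.47 [0.376 0.055 1.192]
oil_bottle [402. 215.] 0.3 [ 0.523 -0.271  0.004]
L well_1 [312. 234.] 0.9 [ 0.476 -0.021  0.01 ]
L well_1 [175. 258.] 0.73 [0.416 0.35  0.01 ]
L well_1 [309. 209.] 0.7 [ 0.544 -0.014  0.01 ]
L well_2 [312. 234.] 0.9 [ 0.476 -0.021  0.01 ]
L well_2 [175. 258.] 0.73 [0.416 0.35  0.01 ]
L well_2 [309. 209.] 0.7 [ 0.544 -0.014  0.01 ]
L mat [402. 215.] 0.91 [ 0.523 -0.272  0.   ]
L can_a [156. 183.] 0.83 [0.623 0.412 0.   ]
L can_a [182. 195.] 0.72 [0.589 0.337 0.   ]
L can_a [206. 255.] 0.58 [0.422 0.267 0.   ]
L can_a [210. 178.] 0.57 [0.637 0.259 0.   ]
side [0.291 1.145 0
[... 895 characters left out ...]
: array([-1.25301286e+00,  2.12874079e-01, -3.44127380e-02,  1.32352767e+00,
        2.11874487e-05,  1.57080050e+00]), 'dq': array([-5.15957778e-04,  2.66808727e-04,  4.61547450e-05,  6.61240895e-04,
       -4.01272646e-04, -2.59028810e-04]), 'tau': array([ 2.05092838e-03, -6.85974526e+01,  4.87337530e+01,  1.22926154e-03,
        1.46691355e-04,  2.07479610e-05]), 'tcp_pos': array([ 0.15622691, -0.47493166,  0.23131374]), 'tool_rot': array([-1.06403394e-05,  9.87403574e-01,  1.58221938e-01,  9.02381919e-06]), 'contact_force': array([ 0.25695338,  0.29532348, -0.14780355]), 'wrist_torque': array([-0.03167138, -0.00289962, -0.00822253]), 'finger_force': 0.0, 'grip_width': 0.0851642531361385}
```

View pics/top0.png

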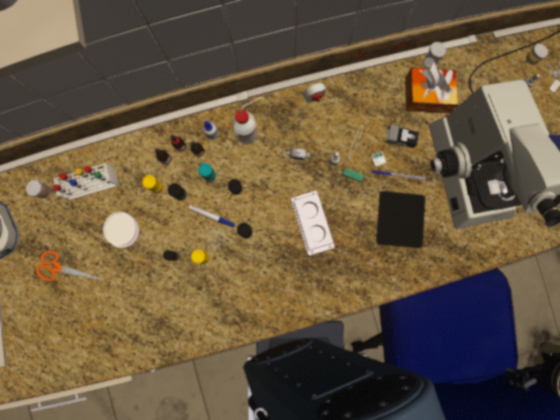

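View pics/side0.png

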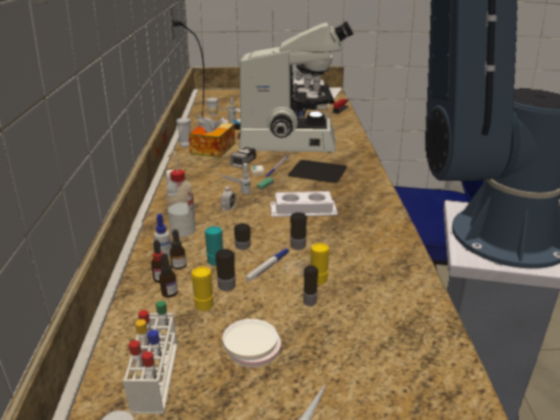

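The top view shows the black cans at (177,192), (235,187; the short one), (244,231) and (170,256; the slim one). The teal and yellow ones at (206,171), (150,182) and (199,256) are decoys. The holder is at (312,222) and the mat at (402,219). The side view agrees. Next I'll refine the positions by depth.

```bash
cat >> h.py <<'E'
def cloud(cam,d):
    i=env.camera_info(cam);K=np.array(i["K"]);E=np.array(i["extrinsics"])
    v,u=np.mgrid[:420,:560];a=np.stack([u.ravel(),v.ravel()],1).astype(float)
    q=cv2.undistortPoints(a[:,None],K,np.array([i["k1"],0,0,0.]))[:,0]
    P=np.stack([q[:,0],-q[:,1],-np.ones(len(q))],1)*d.reshape(-1,1)
    return (P@E[:3,:3].T+E[:3,3]).reshape(420,560,3)
E
python3 - <<'E'
from h import *
for c in("top","side"):
    p=cv2.imread(f"pics/{c}0.png");d=np.load(f"pics/{c}0.npy");C=cloud(c,d);C[d==0]=9
    print(c)
    for n,xy,h in[("far",(.583,.332),.08),("near",(.483,.164),.08),("short",(.6,.195),.052),("slim",(.42,.348),.08),("teal",(.637,.26),.08),("yel",(.607,.415),.08)]:
        m=(np.hypot(C[...,0]-xy[0],C[...,1]-xy[1])<.03)&(abs(C[...,2]-h)<.012)
        Q=C[m]; px=np.argwhere(m)[:,::-1].mean(0)
        if len(Q): print(n,len(Q),"bbox mid",np.round((Q.min(0)+Q.max(0))/2,4),"ext",np.round(np.ptp(Q,0),3),"mean",np.round(Q.mean(0),4),"px ray@h",np.round(at_z(c,px,h),4))
    m=(abs(C[...,2]-.034)<.008)&(abs(C[...,0]-.51)<.11)&(abs(C[...,1]+.02)<.075)
    r=cv2.minAreaRect(C[m][:,:2].astype(np.float32)*1000);print("block",m.sum(),r)
    m=((abs(C[...,0]-.51)<.13)&(abs(C[...,1]+.02)<.09)&(p.min(2)>125))
    r=cv2.minAreaRect(C[m][:,:2].astype(np.float32)*1000);print("white",m.sum(),r)
im=cv2.imread("pics/top0.png")
a=cv2.resize(im[150:270,140:260],(400,400),interpolation=cv2.INTER_CUBIC)
b=cv2.resize(im[180:260,280:360],(400,400),interpolation=cv2.INTER_CUBIC)
cv2.imwrite("pics/c1.png",np.hstack([a,b]))
E
```

```text
top
far 161 bbox mid [0.59   0.3387 0.0769] ext [0.035 0.035 0.017] mean [0.59   0.3386 0.0794] px ray@h [0.5899 0.3384 0.08  ]
near 165 bbox mid [0.4846 0.1573 0.0775] ext [0.036 0.035 0.018] mean [0.4834 0.1575 0.0794] px ray@h [0.4833 0.1574 0.08  ]
short 155 bbox mid [0.6034 0.1848 0.048 ] ext [0.035 0.035 0.015] mean [0.6034 0.1851 0.0512] px ray@h [0.6032 0.185  0.052 ]
slim 93 bbox mid [0.4228 0.3531 0.0767] ext [0.026 0.025 0.016] mean [0.4217 0.3528 0.079 ] px ray@h [0.4217 0.3525 0.08  ]
teal 162 bbox mid [0.642  0.2604 0.0785] ext [0.036 0.035 0.018] mean [0.6416 0.2599 0.0792] px ray@h [0.6414 0.2597 0.08  ]
yel 160 bbox mid [0.6124 0.4096 0.0773] ext [0.036 0.037 0.018] mean [0.6123 0.4078 0.0788] px ray@h [0.612  0.4075 0.08  ]
block 962 ((507.08612060546875, -22.959945678710938), (140.21104431152344, 68.62535095214844), 16.10308074951172)
white 1668 ((507.9844970703125, -22.602676391601562), (167.31805419921875, 76.52615356445312), 15.811113357543945)
side
far 231 bbox mid [0.5916 0.3421 0.0751] ext [0.038 0.036 0.014] mean [0.5893 0.3457 0.077 ] px ray@h [0.5876 0.350
[... 155 characters left out ...]
0.6036 0.1877 0.0471] ext [0.036 0.039 0.014] mean [0.6026 0.1922 0.0487] px ray@h [0.6008 0.1978 0.052 ]
slim 154 bbox mid [0.4207 0.3573 0.0751] ext [0.027 0.027 0.014] mean [0.4202 0.3588 0.0767] px ray@h [0.4194 0.3635 0.08  ]
teal 199 bbox mid [0.6422 0.2631 0.075 ] ext [0.037 0.037 0.014] mean [0.6406 0.2667 0.0767] px ray@h [0.6385 0.272  0.08  ]
yel 293 bbox mid [0.6128 0.4105 0.0758] ext [0.037 0.039 0.015] mean [0.6117 0.4143 0.0778] px ray@h [0.6103 0.4174 0.08  ]
block 668 ((506.7392578125, -19.922531127929688), (139.1776580810547, 75.47271728515625), 14.476268768310547)
white 998 ((516.9376831054688, -53.643882751464844), (167.552490234375, 145.640869140625), 17.128522872924805)
```

View pics/c1.png

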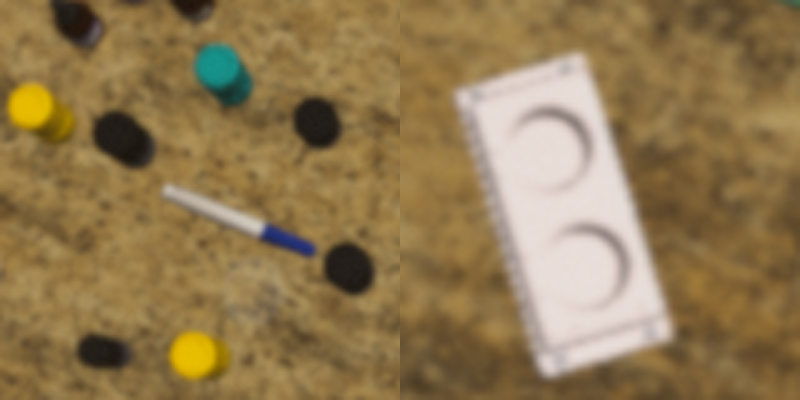

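```bash
cat >> h.py <<'E'
def plan(xyz,yaw,n,g):
    from scipy.spatial.transform import Rotation as R
    s=env.sense();q=s["tool_rot"];r=R.from_quat(np.r_[q[1:],q[0]]);p=s["tcp_pos"]
    y=r.as_matrix()[:,1];dy=np.radians(yaw)-np.arctan2(y[1],y[0]);dy=(dy+np.pi/2)%np.pi-np.pi/2
    step=(np.array(xyz)-p)/n
    print("t",round(s["clock"],2),"pos",np.round(p,4),"dyaw",round(dy,3),"tilt",np.round(r.as_matrix()[:,2],4),"dist/row mm",round(np.linalg.norm(step)*1e3,1),"w",round(s["grip_width"],4),"F",np.round(s["contact_force"],2),"j",np.round(s["joint_pos"],2))
    rows=[]
    for k in range(n):
        v=(r*R.from_rotvec([0,0,-dy/n*k])).inv().apply(step)/.04
        rows.append("0 0 %.3f %.2f %.2f %.2f %g"%(-dy/n,*v,g))
    for i in range(0,n,8): print("; ".join(rows[i:i+8]))
E
python3 -c "
from h import *
plan([.484,.159,.20],18,16,.8)"
```

```text
t 1.2 pos [ 0.1562 -0.4749  0.2313] dyaw 1.567 tilt [ 0.  0. -1.] dist/row mm 44.6 w 0.0852 F [ 0.26  0.3  -0.15] j [-1.25  0.21 -0.03  1.32  0.    1.57]
0 0 -0.098 0.80 -0.78 0.05 0.8; 0 0 -0.098 0.87 -0.70 0.05 0.8; 0 0 -0.098 0.93 -0.61 0.05 0.8; 0 0 -0.098 0.99 -0.52 0.05 0.8; 0 0 -0.098 1.03 -0.42 0.05 0.8; 0 0 -0.098 1.07 -0.31 0.05 0.8; 0 0 -0.098 1.10 -0.21 0.05 0.8; 0 0 -0.098 1.11 -0.10 0.05 0.8
0 0 -0.098 1.12 0.01 0.05 0.8; 0 0 -0.098 1.11 0.12 0.05 0.8; 0 0 -0.098 1.09 0.23 0.05 0.8; 0 0 -0.098 1.06 0.33 0.05 0.8; 0 0 -0.098 1.03 0.43 0.05 0.8; 0 0 -0.098 0.98 0.53 0.05 0.8; 0 0 -0.098 0.92 0.63 0.05 0.8; 0 0 -0.098 0.86 0.71 0.05 0.8
```

>>> {"op": "step_arm", "data": {"motion": "0 0 -0.1 0.8 -0.78 0.05 0.8; 0 0 -0.1 0.87 -0.7 0.05 0.8; 0 0 -0.1 0.93 -0.6 0.05 0.8; 0 0 -0.1 0.98 -0.5 0.05 0.8; 0 0 -0.1 1 -0.4 0.05 0.8; 0 0 -0.1 1 -0.3 0.05 0.8; 0 0 -0.1 1 -0.2 0.05 0.8; 0 0 -0.1 1 -0.1 0.05 0.8"}}

```text
clock: 2.2
tcp_pos: [0.3123, -0.1676, 0.2154]
tool_rot: [0.0, 0.847, 0.532, 0.0]
contact_force: [-0.1, -1.2, 0.9]
grip_width: 0.0686
finger_force: 0.0
```

>>> {"op": "step_arm", "data": {"motion": "0 0 -0.1 1 0 0.05 0.8; 0 0 -0.1 1 0.1 0.05 0.8; 0 0 -0.1 1 0.2 0.05 0.8; 0 0 -0.1 1 0.3 0.05 0.8; 0 0 -0.1 1 0.4 0.05 0.8; 0 0 -0.1 0.95 0.5 0.05 0.8; 0 0 -0.1 0.9 0.6 0.05 0.8; 0 0 -0.07 0.85 0.7 0.05 0.8"}}

```text
clock: 3.2
tcp_pos: [0.4568, 0.1361, 0.1993]
tool_rot: [0.0, 0.585, 0.811, 0.0]
contact_force: [0.7, -0.2, 0.2]
grip_width: 0.0682
finger_force: 0.0
```

```bash
python3 -c "
from h import *
plan([.484,.159,.12],18,5,.8)"
```

```text
t 3.2 pos [0.4568 0.1361 0.1993] dyaw -0.006 tilt [ 3.e-04 -0.e+00 -1.e+00] dist/row mm 17.4 w 0.0682 F [ 0.69 -0.22  0.23] j [ 0.29  0.17 -0.16  1.23 -0.    1.54]
0 0 0.001 0.07 0.17 0.40 0.8; 0 0 0.001 0.07 0.17 0.40 0.8; 0 0 0.001 0.07 0.16 0.40 0.8; 0 0 0.001 0.07 0.16 0.40 0.8; 0 0 0.001 0.07 0.16 0.40 0.8
```

>>> {"op": "step_arm", "data": {"motion": "0 0 0 0.09 0.21 0.4 0.8; 0 0 0 0.09 0.21 0.5 0.8; 0 0 0 0.09 0.2 0.5 0.8; 0 0 0 0.08 0.2 0.5 0.8; 0 0 0 0 0 0 0.8; 0 0 0 0 0 0 0.8"}}

```text
clock: 3.95
tcp_pos: [0.483, 0.1578, 0.1239]
tool_rot: [0.0, 0.587, 0.81, 0.0]
contact_force: [0.7, 0.7, 0.9]
grip_width: 0.0684
finger_force: 0.0
```

```bash
python3 -c "
from h import *
plan([.484,.159,.042],18,4,.8)"
```

```text
t 3.95 pos [0.483  0.1578 0.1239] dyaw -0.002 tilt [ 2.e-04 -1.e-04 -1.e+00] dist/row mm 20.5 w 0.0684 F [0.74 0.69 0.89] j [ 0.32  0.27 -0.23  1.07 -0.    1.57]
0 0 0.001 0.01 0.01 0.51 0.8; 0 0 0.001 0.01 0.01 0.51 0.8; 0 0 0.001 0.01 0.01 0.51 0.8; 0 0 0.001 0.01 0.01 0.51 0.8
```

>>> {"op": "step_arm", "data": {"motion": "0 0 0 0.01 0.01 0.6 0.8; 0 0 0 0.01 0.01 0.6 0.8; 0 0 0 0.01 0.01 0.5 0.8; 0 0 0 0.01 0.01 0.34 0.8; 0 0 0 0 0 0 0.8; 0 0 0 0 0 0 0.8"}}

```text
clock: 4.7
tcp_pos: [0.4846, 0.1603, 0.0426]
tool_rot: [0.0, 0.587, 0.81, 0.0]
contact_force: [0.4, -0.6, 0.8]
grip_width: 0.0685
finger_force: 0.0
```

>>> {"op": "step_arm", "data": {"motion": "0 0 0 0 0 0 0.3; 0 0 0 0 0 0 0.3; 0 0 0 0 0 0 0.2; 0 0 0 0 0 0 0.2; 0 0 0 0 0 0 0; 0 0 0 0 0 0 0; 0 0 0 0 0 0 0", "grip_force": 45}}

```text
clock: 5.58
tcp_pos: [0.4844, 0.1603, 0.0423]
tool_rot: [0.0, 0.587, 0.81, 0.0]
contact_force: [-0.6, -0.6, 6.8]
grip_width: 0.035
finger_force: 44.4
```

>>> {"op": "step_arm", "data": {"motion": "0 0 0 0 0 -0.3 0; 0 0 0 0 0 -0.4 0; 0 0 0 0 0 -0.4 0; 0 0 0 0 0 -0.3 0; 0 0 0 0 0 0 0; 0 0 0 0 0 0 0; 0 0 0 0 0 0 0; 0 0 0 0 0 0 0"}}

```text
clock: 6.58
tcp_pos: [0.4839, 0.1602, 0.0973]
tool_rot: [-0.0, 0.587, 0.81, -0.0]
contact_force: [-0.3, 0.3, -3.8]
grip_width: 0.0345
finger_force: 45.7
```

```bash
python3 - <<'E'
from h import *
p,d=snap("side","s1")
for _ in range(4):
    snap("side","tmp");print(env.sense()["contact_force"],env.sense()["tau"][1:4])
plan([.484,.159,.042],18,4,.8)
cv2.imwrite("pics/s1c.png",cv2.resize(p[130:330,180:380,::-1],(600,600)))
E
```

```text
[-0.15120666  0.55809554 -4.1234627 ] [-7.46321869e+01  4.64465296e+01 -2.51584199e-03]
[ 0.25669174 -1.1518709  -3.75487309] [-7.46212149e+01  4.64407146e+01  1.03210914e-02]
[-0.09656081 -0.11908308 -4.2539272 ] [-7.46247482e+01  4.64623189e+01  4.03738552e-03]
[ 0.28342745 -0.3697694  -4.61357044] [-7.46311069e+01  4.64784300e+01 -4.39169489e-04]
t 6.83 pos [0.4841 0.1602 0.0976] dyaw -0.003 tilt [-1.e-04 -0.e+00 -1.e+00] dist/row mm 13.9 w 0.0348 F [ 0.28 -0.37 -4.61] j [ 0.32  0.3  -0.27  1.    0.    1.57]
0 0 0.001 -0.01 -0.00 0.35 0.8; 0 0 0.001 -0.01 -0.00 0.35 0.8; 0 0 0.001 -0.01 -0.00 0.35 0.8; 0 0 0.001 -0.01 -0.00 0.35 0.8
```

View pics/s1c.png

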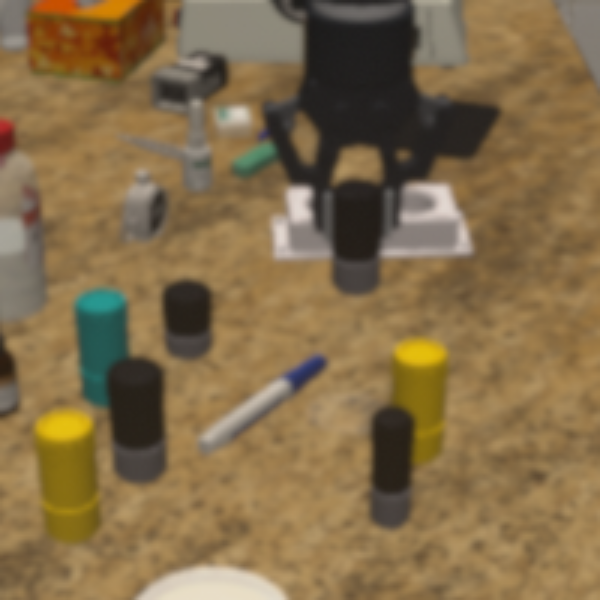

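The crop shows the near can gripped and upright, clear of the marker. It pulls about 4.2 N, so it is the loaded one. I'll set it back and lift the far can.

>>> {"op": "step_arm", "data": {"motion": "0 0 0 0 0 0.4 0; 0 0 0 0 0 0.5 0; 0 0 0 0 0 0.3 0; 0 0 0 0 0 0.1 0; 0 0 0 0 0 0.06 0; 0 0 0 0 0 0 0"}}

```text
clock: 7.58
tcp_pos: [0.4844, 0.1603, 0.0436]
tool_rot: [0.0, 0.587, 0.81, 0.0]
contact_force: [0.1, -0.5, -4.3]
grip_width: 0.0345
finger_force: 45.6
```

>>> {"op": "step_arm", "data": {"motion": "0 0 0 0 0 0 0.8; 0 0 0 0 0 0 0.8; 0 0 0 0 0 0 0.8; 0 0 0 0 0 -0.4 0.8; 0 0 0 0 0 -0.8 0.8; 0 0 0 0 0 -1 0.8; 0 0 0 0 0 -0.8 0.8; 0 0 0 0 0 0 0.8"}}

```text
clock: 8.57
tcp_pos: [0.4855, 0.1607, 0.1657]
tool_rot: [0.001, 0.587, 0.81, 0.002]
contact_force: [0.3, 0.3, 0.3]
grip_width: 0.0682
finger_force: 0.0
```

```bash
python3 -c "
from h import *
plan([.590,.340,.15],8,6,.8)"
```

```text
t 8.57 pos [0.4855 0.1607 0.1657] dyaw -0.177 tilt [ 0.004   0.0014 -1.    ] dist/row mm 34.7 w 0.0682 F [0.25 0.26 0.28] j [ 0.32  0.25 -0.15  1.16  0.    1.57]
0 0 0.030 0.57 0.65 0.07 0.8; 0 0 0.030 0.59 0.63 0.07 0.8; 0 0 0.030 0.61 0.61 0.07 0.8; 0 0 0.030 0.63 0.59 0.07 0.8; 0 0 0.030 0.65 0.57 0.07 0.8; 0 0 0.030 0.66 0.55 0.07 0.8
```

>>> {"op": "step_arm", "data": {"motion": "0 0 0.03 0.57 0.65 0.07 0.8; 0 0 0.03 0.59 0.63 0.07 0.8; 0 0 0.03 0.61 0.61 0.07 0.8; 0 0 0.03 0.63 0.59 0.07 0.8; 0 0 0.03 0.65 0.57 0.07 0.8; 0 0 0.03 0.66 0.55 0.07 0.8; 0 0 0 0 0 0 0.8; 0 0 0 0 0 0 0.8"}}

```text
clock: 9.57
tcp_pos: [0.5881, 0.3387, 0.1456]
tool_rot: [-0.0, 0.657, 0.754, -0.001]
contact_force: [-0.4, -1.3, -0.4]
grip_width: 0.0684
finger_force: 0.0
```

```bash
python3 -c "
from h import *
plan([.590,.340,.042],8,4,.8)
p,d=snap('top','t2');C=cloud('top',d)
m=(np.hypot(C[...,0]-.484,C[...,1]-.159)<.03)&(abs(C[...,2]-.08)<.012);print(m.sum(),C[m].mean(0))"
```

```text
t 9.57 pos [0.5881 0.3387 0.1456] dyaw 0.002 tilt [-1.1e-03 -8.0e-04 -1.0e+00] dist/row mm 25.9 w 0.0684 F [-0.37 -1.29 -0.37] j [ 0.52  0.62  0.36  1.31 -0.    1.96]
0 0 -0.001 0.01 0.01 0.65 0.8; 0 0 -0.001 0.01 0.01 0.65 0.8; 0 0 -0.001 0.01 0.01 0.65 0.8; 0 0 -0.001 0.01 0.01 0.65 0.8
165 [0.48366986 0.15769703 0.0792418 ]
```

Near can is standing upright, unmoved. Descend on the far one.

>>> {"op": "step_arm", "data": {"motion": "0 0 0 0.01 0.01 0.7 0.8; 0 0 0 0.01 0.01 0.7 0.8; 0 0 0 0.01 0.01 0.7 0.8; 0 0 0 0 0.01 0.4 0.8; 0 0 0 0 0 0.1 0.8; 0 0 0 0 0 0 0.8; 0 0 0 0 0 0 0.8"}}

```text
clock: 10.5
tcp_pos: [0.5905, 0.3408, 0.0436]
tool_rot: [0.0, 0.657, 0.754, 0.001]
contact_force: [-0.8, -0.0, 0.9]
grip_width: 0.0683
finger_force: 0.0
```

>>> {"op": "step_arm", "data": {"motion": "0 0 0 0 0 0 0.3; 0 0 0 0 0 0 0.3; 0 0 0 0 0 0 0.2; 0 0 0 0 0 0 0.2; 0 0 0 0 0 0 0; 0 0 0 0 0 0 0; 0 0 0 0 0 0 0", "grip_force": 45}}

```text
clock: 11.38
tcp_pos: [0.5901, 0.3406, 0.043]
tool_rot: [0.0, 0.657, 0.754, 0.0]
contact_force: [-0.6, -0.8, 6.0]
grip_width: 0.0348
finger_force: 44.7
```

>>> {"op": "step_arm", "data": {"motion": "0 0 0 0 0 -0.4 0; 0 0 0 0 0 -0.8 0; 0 0 0 0 0 -0.9 0; 0 0 0 0 0 -0.9 0; 0 0 0 0 0 -0.6 0; 0 0 0 0 0 -0.2 0; 0 0 0 0 0 0 0; 0 0 0 0 0 0 0"}}

```text
clock: 12.38
tcp_pos: [0.5895, 0.3402, 0.1933]
tool_rot: [-0.0, 0.657, 0.754, -0.001]
contact_force: [-0.2, 0.6, -1.2]
grip_width: 0.0344
finger_force: 45.0
```

```bash
python3 - <<'E'
from h import *
for _ in range(4):
    p,d=snap("side","s2");print(env.sense()["contact_force"])
plan([.53,.14,.2],16,8,0)
E
```

```text
[ 0.21032843 -1.07641866 -1.33377247]
[-0.41059514  0.18542411 -0.5324445 ]
[ 0.19485066  0.08540304 -1.07415424]
[ 0.12834737  0.65681506 -1.20003661]
t 12.57 pos [0.5897 0.3403 0.1938] dyaw 0.142 tilt [-9.e-04 -6.e-04 -1.e+00] dist/row mm 26.1 w 0.0348 F [ 0.13  0.66 -1.2 ] j [ 0.52  0.62  0.48  1.43 -0.    1.96]
0 0 -0.018 -0.59 -0.27 -0.02 0; 0 0 -0.018 -0.59 -0.28 -0.02 0; 0 0 -0.018 -0.58 -0.29 -0.02 0; 0 0 -0.018 -0.58 -0.30 -0.02 0; 0 0 -0.018 -0.57 -0.31 -0.02 0; 0 0 -0.018 -0.57 -0.32 -0.02 0; 0 0 -0.018 -0.56 -0.33 -0.02 0; 0 0 -0.018 -0.56 -0.34 -0.02 0
```

About 1.1 N, so this is the empty can. It goes to the nearer well at (0.475, -0.031).

```bash
python3 -c "
from h import *
plan([.4753,-.0306,.18],16,12,0)"
```

```text
t 12.57 pos [0.5897 0.3403 0.1938] dyaw 0.142 tilt [-9.e-04 -6.e-04 -1.e+00] dist/row mm 32.4 w 0.0348 F [ 0.13  0.66 -1.2 ] j [ 0.52  0.62  0.48  1.43 -0.    1.96]
0 0 -0.012 -0.73 -0.34 0.03 0; 0 0 -0.012 -0.73 -0.35 0.03 0; 0 0 -0.012 -0.72 -0.36 0.03 0; 0 0 -0.012 -0.72 -0.37 0.03 0; 0 0 -0.012 -0.72 -0.38 0.03 0; 0 0 -0.012 -0.71 -0.38 0.03 0; 0 0 -0.012 -0.71 -0.39 0.03 0; 0 0 -0.012 -0.70 -0.40 0.03 0
0 0 -0.012 -0.70 -0.41 0.03 0; 0 0 -0.012 -0.69 -0.42 0.03 0; 0 0 -0.012 -0.69 -0.43 0.03 0; 0 0 -0.012 -0.68 -0.43 0.03 0
```

>>> {"op": "step_arm", "data": {"motion": "0 0 -0.012 -0.4 -0.2 0.03 0; 0 0 -0.012 -0.73 -0.35 0.03 0; 0 0 -0.012 -0.72 -0.36 0.03 0; 0 0 -0.012 -0.72 -0.37 0.03 0; 0 0 -0.012 -0.72 -0.38 0.03 0; 0 0 -0.012 -0.71 -0.38 0.03 0; 0 0 -0.012 -0.71 -0.39 0.03 0; 0 0 -0.012 -0.7 -0.4 0.03 0"}}

```text
clock: 13.58
tcp_pos: [0.5171, 0.1062, 0.1847]
tool_rot: [-0.0, 0.62, 0.785, -0.0]
contact_force: [0.8, 0.7, -0.2]
grip_width: 0.0348
finger_force: 45.1
```

>>> {"op": "step_arm", "data": {"motion": "0 0 -0.012 -0.7 -0.4 0.03 0; 0 0 -0.012 -0.7 -0.4 0.03 0; 0 0 -0.012 -0.7 -0.43 0.03 0; 0 0 -0.012 -0.7 -0.43 0.03 0; 0 0 0 -0.3 -0.15 0 0; 0 0 0 0 0 0 0; 0 0 0 0 0 0 0"}}

```text
clock: 14.45
tcp_pos: [0.479, -0.0303, 0.1801]
tool_rot: [-0.0, 0.601, 0.799, 0.0]
contact_force: [0.3, 0.1, -0.5]
grip_width: 0.0349
finger_force: 45.1
```

```bash
python3 -c "
from h import *
plan([.4753,-.0306,.1],16,4,0)"
```

```text
t 14.45 pos [ 0.479  -0.0303  0.1801] dyaw -0.002 tilt [ 1.e-04  2.e-04 -1.e+00] dist/row mm 20.0 w 0.0349 F [ 0.32  0.08 -0.55] j [-0.06  0.19 -0.2   1.19  0.    1.23]
0 0 0.001 0.00 -0.02 0.50 0; 0 0 0.001 0.00 -0.02 0.50 0; 0 0 0.001 0.00 -0.02 0.50 0; 0 0 0.001 0.00 -0.02 0.50 0
```

>>> {"op": "step_arm", "data": {"motion": "0 0 0 0 -0.03 0.6 0; 0 0 0 0 -0.03 0.6 0; 0 0 0 0 -0.03 0.6 0; 0 0 0 0 0 0.4 0; 0 0 0 0 0 0.1 0; 0 0 0 0 0 0 0; 0 0 0 0 0 0 0"}}

```text
clock: 15.32
tcp_pos: [0.4758, -0.0318, 0.0888]
tool_rot: [0.0, 0.601, 0.799, 0.0]
contact_force: [0.4, 0.5, -0.5]
grip_width: 0.0348
finger_force: 45.1
```

```bash
python3 - <<'E'
from h import *
p,d=snap("side","s3");q,e=snap("top","t3")
plan([.4753,-.0306,.0525],16,4,0)
C=cloud("side",d);s=env.sense()["tcp_pos"]
zt=s[2]+.037
for lo,hi in[(.045,.06),(.06,.08),(.105,.125)]:
    m=(np.hypot(C[...,0]-s[0],C[...,1]-s[1])<.03)&(C[...,2]>lo)&(C[...,2]<hi);Q=C[m]
    if len(Q):
        A=np.c_[Q[:,:2]*2,np.ones(len(Q))];c=np.linalg.lstsq(A,(Q[:,:2]**2).sum(1),rcond=None)[0];print(lo,len(Q),"circle",c[:2].round(4),"r",np.sqrt(c[2]+c[0]**2+c[1]**2).round(4),"xmid",(Q[:,0].min()+Q[:,0].max())/2,"ymax",Q[:,1].max())
a=cv2.resize(p[160:240,260:340,::-1],(400,400),interpolation=cv2.INTER_CUBIC);b=cv2.resize(q[180:260,280:360,::-1],(400,400),interpolation=cv2.INTER_CUBIC)
cv2.imwrite("pics/c3.png",np.hstack([a,b]))
E
```

```text
t 15.43 pos [ 0.4757 -0.032   0.0887] dyaw -0.002 tilt [ 1.e-03 -1.e-04 -1.e+00] dist/row mm 9.1 w 0.0349 F [-0.52 -0.45 -1.21] j [-0.07  0.24 -0.37  0.96  0.    1.22]
0 0 0.000 0.01 -0.00 0.23 0; 0 0 0.000 0.01 -0.00 0.23 0; 0 0 0.000 0.01 -0.00 0.23 0; 0 0 0.000 0.01 -0.00 0.23 0
0.045 57 circle [ 0.4758 -0.028 ] r 0.0141 xmid 0.4757066517632647 ymax -0.010136686071514855
0.06 113 circle [ 0.4758 -0.0297] r 0.016 xmid 0.4754295738320403 ymax -0.008972781039261246
0.105 197 circle [ 0.4759 -0.0312] r 0.0198 xmid 0.4740963759480088 ymax -0.01084819640908119
```

View pics/c3.png

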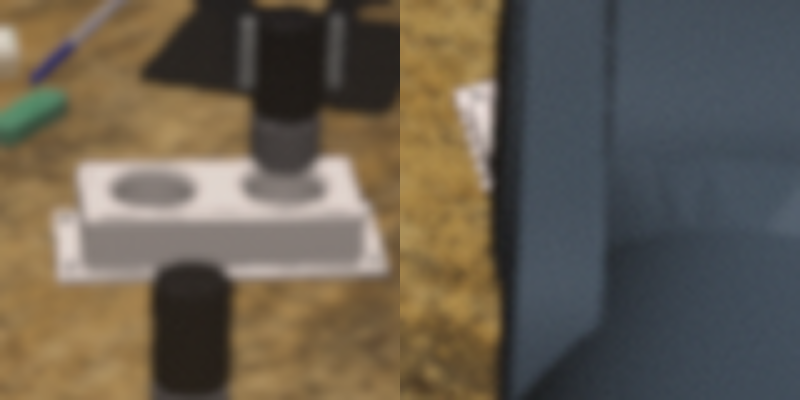

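The crop shows the can centred just above the nearer well: can column 285, rim column 286. I'll lower it gently.

>>> {"op": "step_arm", "data": {"motion": "0 0 0 0.01 0 0.15 0; 0 0 0 0.01 0 0.15 0; 0 0 0 0.01 0 0.15 0; 0 0 0 0 0 0.12 0; 0 0 0 0 0 0 0; 0 0 0 0 0 0 0"}}

```text
clock: 16.18
tcp_pos: [0.475, -0.0309, 0.0654]
tool_rot: [0.0, 0.601, 0.799, 0.0]
contact_force: [0.1, -0.4, -0.7]
grip_width: 0.035
finger_force: 45.1
```

>>> {"op": "step_arm", "data": {"motion": "0 0 0 0 0 0.1 0; 0 0 0 0 0 0.1 0; 0 0 0 0 0 0.08 0; 0 0 0 0 0 0.04 0; 0 0 0 0 0 0 0; 0 0 0 0 0 0 0"}}

```text
clock: 16.92
tcp_pos: [0.4749, -0.0309, 0.0529]
tool_rot: [0.0, 0.601, 0.799, 0.0]
contact_force: [-4.1, -0.0, 11.2]
grip_width: 0.0351
finger_force: 45.9
```

>>> {"op": "step_arm", "data": {"motion": "0 0 0 0 0 0 0.6; 0 0 0 0 0 0 0.8; 0 0 0 0 0 0 0.8; 0 0 0 0 0 -0.5 0.8; 0 0 0 0 0 -1 0.8; 0 0 0 0 0 -1 0.8; 0 0 0 0 0 -0.3 0.8; 0 0 0 0 0 0 0.8"}}

```text
clock: 17.92
tcp_pos: [0.4753, -0.0309, 0.1647]
tool_rot: [0.0, 0.601, 0.799, 0.0]
contact_force: [-0.5, 0.1, -0.2]
grip_width: 0.0684
finger_force: 0.0
```

```bash
python3 - <<'E'
from h import *
plan([.484,.159,.15],18,6,.8)
p,d=snap("side","s4");C=cloud("side",d)
m=(np.hypot(C[...,0]-.475,C[...,1]+.03)<.014);z=C[m][:,2];z=z[z<.11];print("can top z",np.percentile(z,[50,90,97]))
cv2.imwrite("pics/c4.png",cv2.resize(p[160:240,260:340,::-1],(400,400),interpolation=cv2.INTER_CUBIC))
E
```

```text
t 17.93 pos [ 0.4753 -0.0309  0.1647] dyaw 0.033 tilt [ 0.001 -0.    -1.   ] dist/row mm 31.8 w 0.0684 F [-0.48  0.12 -0.21] j [-0.06  0.19 -0.24  1.15  0.    1.22]
0 0 -0.006 0.75 0.25 0.06 0.8; 0 0 -0.006 0.75 0.26 0.06 0.8; 0 0 -0.006 0.75 0.26 0.06 0.8; 0 0 -0.006 0.75 0.27 0.06 0.8; 0 0 -0.006 0.74 0.27 0.06 0.8; 0 0 -0.006 0.74 0.28 0.06 0.8
can top z [0.08830683 0.0908009  0.09154796]
```

View pics/c4.png

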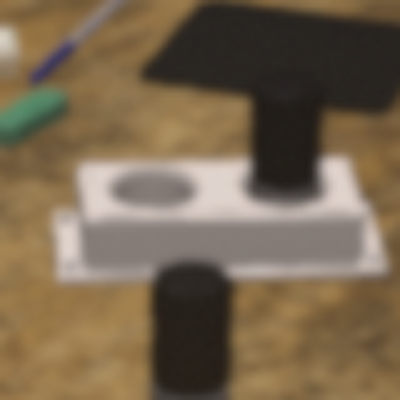

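The empty can stands upright in the well, and its top is at 0.090 m, which means fully seated. Next I fetch the loaded one.

>>> {"op": "step_arm", "data": {"motion": "0 0 -0.006 0.75 0.25 0.06 0.8; 0 0 -0.006 0.75 0.26 0.06 0.8; 0 0 -0.006 0.75 0.26 0.06 0.8; 0 0 -0.006 0.75 0.27 0.06 0.8; 0 0 -0.006 0.74 0.27 0.06 0.8; 0 0 -0.006 0.74 0.28 0.06 0.8; 0 0 0 0 0 0 0.8; 0 0 0 0 0 0 0.8"}}

```text
clock: 18.98
tcp_pos: [0.4829, 0.1586, 0.1491]
tool_rot: [-0.0, 0.587, 0.81, -0.001]
contact_force: [0.9, -0.7, -0.3]
grip_width: 0.068
finger_force: 0.0
```

```bash
python3 -c "
from h import *
plan([.484,.1595,.043],18,4,.8)"
```

```text
t 18.98 pos [0.4829 0.1586 0.1491] dyaw -0.003 tilt [-1.6e-03 -7.0e-04 -1.0e+00] dist/row mm 26.5 w 0.068 F [ 0.86 -0.66 -0.3 ] j [ 0.32  0.26 -0.18  1.13 -0.    1.57]
0 0 0.001 0.00 0.01 0.66 0.8; 0 0 0.001 0.00 0.01 0.66 0.8; 0 0 0.001 0.00 0.01 0.66 0.8; 0 0 0.001 0.00 0.01 0.66 0.8
```

>>> {"op": "step_arm", "data": {"motion": "0 0 0 0 0.01 0.7 0.8; 0 0 0 0 0.01 0.7 0.8; 0 0 0 0 0.01 0.7 0.8; 0 0 0 0 0.01 0.4 0.8; 0 0 0 0 0 0.15 0.8; 0 0 0 0 0 0 0.8; 0 0 0 0 0 0 0.8"}}

```text
clock: 19.85
tcp_pos: [0.4854, 0.1595, 0.0448]
tool_rot: [0.0, 0.587, 0.81, 0.0]
contact_force: [-0.0, -0.2, 0.2]
grip_width: 0.0685
finger_force: 0.0
```

>>> {"op": "step_arm", "data": {"motion": "0 0 0 0 0 0 0.3; 0 0 0 0 0 0 0.3; 0 0 0 0 0 0 0.2; 0 0 0 0 0 0 0.2; 0 0 0 0 0 0 0; 0 0 0 0 0 0 0; 0 0 0 0 0 0 0", "grip_force": 50}}

```text
clock: 20.72
tcp_pos: [0.4852, 0.1597, 0.0446]
tool_rot: [0.0, 0.587, 0.81, 0.0]
contact_force: [-2.6, -0.3, 6.3]
grip_width: 0.0347
finger_force: 49.3
```

>>> {"op": "step_arm", "data": {"motion": "0 0 0 0 0 -0.4 0; 0 0 0 0 0 -0.8 0; 0 0 0 0 0 -0.9 0; 0 0 0 0 0 -0.9 0; 0 0 0 0 0 -0.8 0; 0 0 0 0 0 -0.5 0; 0 0 0 0 0 0 0; 0 0 0 0 0 0 0"}}

```text
clock: 21.72
tcp_pos: [0.4845, 0.1595, 0.215]
tool_rot: [-0.0, 0.587, 0.81, -0.001]
contact_force: [-0.3, -0.6, -3.9]
grip_width: 0.0343
finger_force: 50.8
```

```bash
python3 - <<'E'
from h import *
p=cv2.imread("pics/top0.png");d=np.load("pics/top0.npy");C=cloud("top",d)
m=(p.max(2)<45)&(abs(C[...,0]-.51)<.11)&(abs(C[...,1]+.27)<.11)&(C[...,2]<.015)&(d>0)
print("mat",m.sum(),cv2.minAreaRect(C[m][:,:2].astype(np.float32)*1000),C[m].mean(0))
k=(C[...,1]<-.2)&(C[...,0]<.75)&(C[...,2]>.1)&(C[...,0]>.3)&(C[...,2]<.8)
print("tall near mat",C[k].min(0),C[k].max(0))
plan([.512,-.27,.19],-28,14,0)
E
```

```text
mat 2261 ((511.2795715332031, -266.31390380859375), (124.8841323852539, 144.60269165039062), 82.92334747314453) [ 0.51092656 -0.26579312  0.00461255]
tall near mat [ 0.44985648 -0.53436275  0.10005416] [ 0.74998137 -0.33144603  0.39801302]
t 21.73 pos [0.4845 0.1595 0.215 ] dyaw -0.806 tilt [-1.4e-03 -4.0e-04 -1.0e+00] dist/row mm 30.8 w 0.0343 F [-0.31 -0.55 -3.93] j [ 0.32  0.24 -0.04  1.29  0.    1.57]
0 0 0.058 -0.74 -0.19 0.04 0; 0 0 0.058 -0.75 -0.15 0.04 0; 0 0 0.058 -0.76 -0.11 0.04 0; 0 0 0.058 -0.77 -0.06 0.04 0; 0 0 0.058 -0.77 -0.02 0.04 0; 0 0 0.058 -0.77 0.03 0.04 0; 0 0 0.058 -0.77 0.07 0.04 0; 0 0 0.058 -0.76 0.11 0.04 0
0 0 0.058 -0.75 0.16 0.04 0; 0 0 0.058 -0.74 0.20 0.04 0; 0 0 0.058 -0.73 0.24 0.04 0; 0 0 0.058 -0.71 0.29 0.04 0; 0 0 0.058 -0.70 0.33 0.04 0; 0 0 0.058 -0.68 0.37 0.04 0
```

```bash
python3 - <<'E'
from h import *
for c in("top","side"):
    C=cloud(c,np.load(f"pics/{c}0.npy"))
    k=(C[...,2]>.1)&(C[...,2]<.6)&(C[...,1]<-.15)&(C[...,1]>-.6)&(C[...,0]>.35)&(C[...,0]<.8);Q=C[k]
    r=np.hypot(Q[:,0]-.511,Q[:,1]+.266)
    for lo,hi in[(.1,.2),(.2,.3),(.3,.4),(.4,.6)]:
        s=(Q[:,2]>=lo)&(Q[:,2]<hi)
        if s.any(): i=np.argmin(np.where(s,r,9));print(c,lo,s.sum(),Q[i].round(3),r[i].round(3))
plan([.511,-.266,.19],-27.5,14,0)
E
```

```text
top 0.1 3582 [ 0.624 -0.338  0.103] 0.134
top 0.2 2988 [ 0.562 -0.442  0.292] 0.184
top 0.3 5257 [ 0.521 -0.437  0.324] 0.171
side 0.1 2742 [ 0.624 -0.338  0.101] 0.134
side 0.2 2634 [ 0.543 -0.441  0.29 ] 0.178
side 0.3 1817 [ 0.511 -0.434  0.346] 0.168
t 21.73 pos [0.4845 0.1595 0.215 ] dyaw -0.797 tilt [-1.4e-03 -4.0e-04 -1.0e+00] dist/row mm 30.5 w 0.0343 F [-0.31 -0.55 -3.93] j [ 0.32  0.24 -0.04  1.29  0.    1.57]
0 0 0.057 -0.74 -0.19 0.04 0; 0 0 0.057 -0.75 -0.15 0.04 0; 0 0 0.057 -0.75 -0.11 0.04 0; 0 0 0.057 -0.76 -0.06 0.04 0; 0 0 0.057 -0.76 -0.02 0.04 0; 0 0 0.057 -0.76 0.02 0.04 0; 0 0 0.057 -0.76 0.07 0.04 0; 0 0 0.057 -0.75 0.11 0.04 0
0 0 0.057 -0.75 0.15 0.04 0; 0 0 0.057 -0.74 0.19 0.04 0; 0 0 0.057 -0.72 0.24 0.04 0; 0 0 0.057 -0.71 0.28 0.04 0; 0 0 0.057 -0.69 0.32 0.04 0; 0 0 0.057 -0.67 0.36 0.04 0
```

>>> {"op": "step_arm", "data": {"motion": "0 0 0.057 -0.4 -0.1 0.04 0; 0 0 0.057 -0.75 -0.15 0.04 0; 0 0 0.057 -0.75 -0.11 0.04 0; 0 0 0.057 -0.76 -0.06 0.04 0; 0 0 0.057 -0.76 -0.02 0.04 0; 0 0 0.057 -0.76 0.02 0.04 0; 0 0 0.057 -0.76 0.07 0.04 0; 0 0 0.057 -0.75 0.11 0.04 0"}}

```text
clock: 22.72
tcp_pos: [0.4988, -0.0713, 0.2024]
tool_rot: [-0.0, 0.756, 0.655, -0.0]
contact_force: [-0.5, 1.1, -4.5]
grip_width: 0.0345
finger_force: 50.7
```

>>> {"op": "step_arm", "data": {"motion": "0 0 0.057 -0.75 0.15 0.04 0; 0 0 0.057 -0.74 0.2 0.04 0; 0 0 0.057 -0.72 0.24 0.04 0; 0 0 0.057 -0.7 0.28 0.04 0; 0 0 0.057 -0.6 0.3 0 0; 0 0 0.057 -0.4 0.2 0 0; 0 0 0 0 0 0 0; 0 0 0 0 0 0 0"}}

```text
clock: 23.72
tcp_pos: [0.5106, -0.2351, 0.1967]
tool_rot: [-0.0, 0.855, 0.518, -0.0]
contact_force: [-0.7, -0.3, -3.9]
grip_width: 0.0344
finger_force: 50.7
```

```bash
python3 -c "
from h import *
plan([.511,-.266,.19],-27.5,3,0)"
```

```text
t 23.73 pos [ 0.5106 -0.2351  0.1967] dyaw 0.001 tilt [-4.e-04  5.e-04 -1.e+00] dist/row mm 10.5 w 0.0344 F [-0.73 -0.33 -3.88] j [-0.43  0.35  0.06  1.28  0.    1.62]
0 0 -0.000 -0.23 0.12 0.06 0; 0 0 -0.000 -0.23 0.12 0.06 0; 0 0 -0.000 -0.23 0.12 0.06 0
```

>>> {"op": "step_arm", "data": {"motion": "0 0 0 -0.23 0.12 0.06 0; 0 0 0 -0.25 0.12 0.06 0; 0 0 0 -0.2 0.12 0.04 0; 0 0 0 0 0 0 0; 0 0 0 0 0 0 0; 0 0 0 0 0 0 0; 0 0 0 0 0 0 0; 0 0 0 0 0 0 0"}}

```text
clock: 24.72
tcp_pos: [0.5111, -0.2662, 0.1906]
tool_rot: [0.0, 0.855, 0.518, 0.0]
contact_force: [0.4, -0.3, -3.3]
grip_width: 0.0345
finger_force: 50.7
```

```bash
python3 - <<'E'
from h import *
plan([.511,-.266,.19],-27.5,3,0)
p,d=snap("side","s5");C=cloud("side",d);C[d==0]=9
cv2.imwrite("pics/s5v.png",p[:,:,::-1])
for n,xy,h in[("holder can",(.475,-.03),.09),("short",(.603,.187),.052),("slim",(.421,.355),.08),("teal",(.642,.262),.08)]:
    m=(np.hypot(C[...,0]-xy[0],C[...,1]-xy[1])<.03)&(abs(C[...,2]-h)<.012);print(n,C[m].mean(0).round(4))
E
```

```text
t 24.73 pos [ 0.5111 -0.2662  0.1906] dyaw 0.001 tilt [ 1.e-04 -0.e+00 -1.e+00] dist/row mm 0.2 w 0.0345 F [ 0.42 -0.27 -3.29] j [-0.48  0.38  0.09  1.28  0.    1.57]
0 0 -0.000 0.00 -0.00 0.00 0; 0 0 -0.000 0.00 -0.00 0.00 0; 0 0 -0.000 0.00 -0.00 0.00 0
holder can [ 0.4748 -0.0233  0.0865]
short [0.6025 0.1923 0.0486]
slim [0.4202 0.359  0.0766]
teal [0.6406 0.2667 0.0767]
```

View pics/s5v.png

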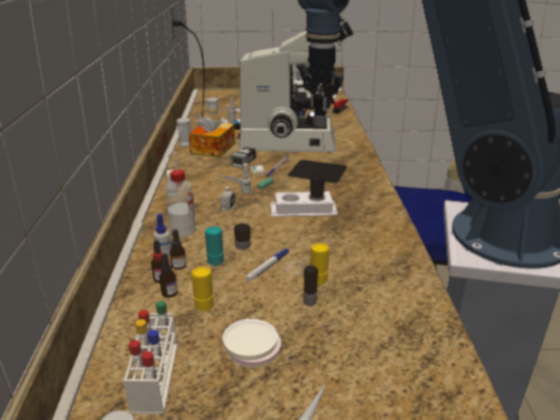

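The loaded can is held upright above the mat (about (320,105)), with its foot near 0.146 m. The empty can is seated at (317,187), and the bystanders have not moved.

```bash
python3 -c "
from cell import env
print(env.sign_off())"
```

```text
the job is handed in; nothing more can be done
None
```

The job is handed in: the empty can (about 1 N) stands fully seated in the holder's nearer well, and the loaded one (about 4 N) is held upright and still with its foot about 14 cm above the middle of the mat.

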